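# Set a weekly blister card over the tote's edge for tearing off one row

### The arm

A 6-joint arm with a two-finger parallel gripper is mounted at the origin on the work surface. World frame = base frame: x ahead of the robot, y to its left, z up, the work surface at z = 0. Lengths are in m, angles in rad, forces in N, time in s.
With the tool pointing down it reaches from about 0.375 to 0.925 m from the base axis. Payload 5.7 kg.
Tool frame: the origin (TCP) lies midway between the tips of the shut fingers; the grasp point (between the pads) lies 19 mm behind it; z points along the fingers, y is the line along which they close (so a half turn about z gives the same grasp; the last joint's range is limited). The gripper opens to 88 mm and grips with 3 to 60 N. Pads are 20 mm wide; open, the fingers measure 115 mm over their backs; the gripper's body (75 mm by 178 mm) begins 61 mm behind the grasp point.
Start: joints at [1.001, 0.359, 1.51, -0, 1.272, -0.115], TCP at [0.264, 0.539, 0.223] pointing down, gripper open.
Joint ranges: [-2.97, 2.97], [-1.01, 2.36], [0.21, 2.38], [-0.96, 4.11], [0.2, 2.71], [-2.98, 2.98]. Speed limits (rad/s): [2.39, 2.39, 3.14, 3.14, 3.14, 3.14].

### API

Orientations are given as a unit quaternion [x, y, z, w].
In Python, from bench import move_ptp, servo_line, goto_joints, move_gripper, sleep, inverse_kinematics, capture, PlanningError, close_job, spot_in, silhouettes, current_clock, current_joint_pos, current_qvel, current_joint_torque, current_position, current_orientation, current_force, current_torque, current_finger_gap, current_grip_force gives the robot as it stands. Calls block until the motion is done:
- move_ptp(position, orientation): joint-space move of the TCP to a pose.
- servo_line(position, orientation=None, rate=0.15, contact_N=None): straight line of the TCP; orientation=None keeps the orientation; rate is the mean speed in m/s. With contact_N (N) it stops when the force on the tool has changed by that much, and returns True; else False.
- goto_joints(angles): joint-space move.
- move_gripper(opening): finger opening in m; the grip force is fixed at half the most; returns when the fingers have stopped.
- sleep(seconds).
- inverse_kinematics(position, orientation): joint angles nearest the present ones, or None.
- capture(name): name is "side" or "top"; returns a dict with "image" (384x512x3 uint8, blue, green, red), "range_z" (384x512 float32, m along the optical axis (not along the pixel's ray), 0 where there is no reading), "intrinsics" (3x3 intrinsics, pixels), "R" (3x3) and "t" (3): a world point X has camera coordinates R X + t. Camera axes: x right, y down, z forward; pixel columns grow to the right and rows downward; lengths in m; the calibration is good to about 2 mm. A picture is of the moment at which its call begins.
A pose or a line that the arm cannot do raises PlanningError and nothing moves.
- close_job(): hands the job in; it is judged then, once.
Trained networks look in the newest picture that a camera, given by its name, has taken for a name from the list of things; names that differ only in an ending like _2 or _b are one class to them, and where a whole thing is asked for, a point or a joint stands for the part that bears it (a point fixed in the world has none). Each returns a list of dicts, best first, with "conf" (0 to 1); they miss things now and then, are a little off and sometimes report something else, mostly with a low value. They report only what shows in the picture. A call takes as long as a camera call.
- spot_in(camera, query): "xy" ([column, row] in pixels, amid what is visible of it).
- silhouettes(camera, query): "region" (384x512 bool, what is visible of it) and "xy" ([column, row] in pixels, amid what is visible of it).
Readings, each from a call of its own:
- current_clock(): time.
- current_joint_pos(): joint angles.
- current_qvel(): joint speeds.
- current_joint_torque(): joint torques, N m.
- current_position(): TCP position.
- current_orientation(): TCP orientation.
- current_force(): force on the tool from outside, world axes, zero at the start.
- current_torque(): the same for the moment, N m.
- current_finger_gap(): finger opening in m.
- current_grip_force(): force on a finger pad.
Only numpy, scipy, OpenCV 4.12 (cv2) and the standard library are available. Lean on these libraries where they do the work, as an engineer would, in place of code of your own. Each camera call takes 0.05 s, during which the arm holds its last target. There are 200 camera calls.

### The job

With the fingertips, push the big weekly blister card across the tote's lid toward the robot's right until just its end row of pockets hangs out past the lid's short edge and the tear line behind that row lies along the edge, so that a colleague can snap the row off there. Then press the card down onto the lid with a fingertip and finish while still holding it pressed down. Do not pick the card up at any moment, and leave the other things on the lid where they are.

Things in the scene. Friction and masses are not known exactly. Their poses are not given: they have to be found in the camera images.
- tote: Storage tote, black body and flat yellow lid, fixed. The lid is 440 mm (its x) by 640 mm (its y); its smooth top is 150 mm above the work surface. Origin: centre of the underside, on the work surface. z up; y along the lid's length. Its -y short edge, on the robot's right, is the one the card goes over. Yaw within 0.15 rad of 0 (axes parallel to the world's).
- lid_edge (a point): Middle of that right-hand short edge of the lid, at the lid's top face (tote frame 0, -320, 150 mm). Axes parallel to the tote's: -y points outward over the drop, x along the edge.
- card: Weekly blister card lying flat on the lid, pockets up: stiff white board 216 mm long (its x), 110 mm wide (y), 4 mm thick, 55 to 100 g, with 7 rows of 4 clear pockets 6 mm high. Origin: centre of the underside; z up. Its +x end leads: it points at the right-hand lid edge, up to 0.3 rad askew, and starts 45 to 145 mm short of it. Rows are 26 mm apart from the +x end, a dark tear line behind each.
- tear_left (a point): End of the first tear line on the card's +y long side, on the board's top face (card frame 82, 55, 4 mm). The line crosses the card 26 mm from its +x end. Pockets are 15 mm long along x, centred in their rows.
- tear_right (a point): Other end of the first tear line, on the card's -y long side (card frame 82, -55, 4 mm).
- panel (a point): Middle of the bare label panel that fills the last 34 mm of the card at its -x end, on its top face (card frame -91, 0, 4 mm): a flat place, 34 by 110 mm, to press on.
- tall_bottle: White closed tablet bottle standing on the lid, 58 mm across, 108 mm high; on the robot's side of the card, near the right-hand edge. Origin: centre of the underside. Leave it alone.
- small_bottle: White closed jar standing on the lid, 38 mm across, 58 mm high; on the far side of the card. Origin: centre of the underside. Leave it alone.
- screw_cap: Bottle cap lying open side up on the lid, 48 mm across, 17 mm high; on the far side of the card, near the right-hand edge. Origin: centre of the underside. Leave it alone.
- counting_spatula: Flat white tablet-counting spatula lying along the lid's far side, 185 mm long, 32 mm wide at the blade, 6 mm high. Origin: underside, where blade (+x, 100 mm) and handle (-x, 85 mm) meet. Leave it alone.
- tablet_strip: Small foil strip of 10 round tablets, 105 by 42 mm, 8 mm high, lying on the robot's side of the lid. Origin: centre of the underside. Not the weekly card; leave it alone.
- bag_carton: Closed dispenser carton of bags, 200 by 75 mm, 65 mm high (80 mm with the bag showing), standing at the left end of the lid. Origin: centre of the underside. Leave it alone.
- amber_bottle: Brown closed bottle, 52 mm across, 85 mm high, standing at the left end of the lid. Origin: centre of the underside. Leave it alone.

How it is judged:
At the end, for the whole second after the job is handed in: Both ends of the first tear line lie within 6 mm of the vertical plane of the lid's right-hand short edge, so only the end row hangs out; the card lies flat (within 0.05 rad) and still on the lid; the fingers press on it with more than 1.5 N, so that it bears on the lid with more than 2.5 N (y of tear_left in the frame of lid_edge between -0.006 and 0.006 m and y of tear_right in the frame of lid_edge between -0.006 and 0.006 m and y of card in the frame of tote above -0.3 m and angle between card's own z axis and vertical below 0.05 rad and linear speed of card below 0.01 m/s and contact force between the fingers and card above 1.5 N and contact force between card and tote above 2.5 N); the arm keeps its last pose, push and grip.
It fails at once if the card is lifted off the lid (by more than 15 mm) or tipped by more than 0.25 rad (z of card in the frame of tote above 0.165 m or angle between card's own z axis and vertical above 0.25 rad).
It fails at once if another thing on the lid is shifted by more than 20 mm (distance of any of tall_bottle, small_bottle, screw_cap, counting_spatula, tablet_strip, bag_carton, amber_bottle from where it was at the start of the episode above 0.02 m).
It also fails if it takes over 48 s, if anything falls off the work surface, if the arm or the gripper's body presses on something with over 40 N, if the wrist force passes 120 N, or if a joint passes its speed limit or range.

## Working session

There is one attempt and no reset: what is moved stays moved. The work goes in short steps, each a Python script; the robot and the scene stay as the last script left them, time stands still between calls to the robot, and variables do not carry over. Pictures are saved under pics/ and viewed, at most 10 in all, crops included, and the job is handed in when it is done.

```bash
mkdir -p pics; cat > h.py <<'E'
import numpy as np, cv2
from bench import *
def cloud(c):
    z=c["range_z"]; K=np.array(c["intrinsics"]); v,u=np.indices(z.shape)
    P=np.stack([(u-K[0,2])/K[0,0]*z,(v-K[1,2])/K[1,1]*z,z],-1)
    return (P-np.array(c["t"]))@np.array(c["R"])   # R^T (P-t)
def ray(c,uv,h):
    K=np.array(c["intrinsics"]);R=np.array(c["R"]);t=np.array(c["t"])
    d=R.T@np.array([(uv[0]-K[0,2])/K[0,0],(uv[1]-K[1,2])/K[1,1],1]); o=-R.T@t
    return o+d*(h-o[2])/d[2]
E
python3 - <<'E'
from h import *
for n in("top","side"):
    c=capture(n); cv2.imwrite(f"pics/{n}0.png",c["image"]); P=cloud(c)
    print(n,-np.array(c["R"]).T@np.array(c["t"]), (c["range_z"]>0).mean())
    for q in["tote","card","tall_bottle","small_bottle","screw_cap","counting_spatula","tablet_strip"]:
        for s in silhouettes(n,q)[:2]:
            m=s["region"]&(c["range_z"]>0); p=P[m]
            if len(p)>5: print(q,round(s["conf"],2),np.round(s["xy"]),m.sum(),np.round(np.median(p,0),3),np.round(np.percentile(p,2,0),3),np.round(np.percentile(p,98,0),3))
print(current_position(),current_orientation(),current_clock())
E
```

```text
top [0.40015196 0.08680548 1.18710336] 0.9960378011067709
tote 0.7 [226. 178.] 41348 [0.569 0.131 0.15 ] [ 0.345 -0.178  0.146] [0.772 0.429 0.154]
card 0.89 [292. 198.] 4778 [ 0.535 -0.014  0.156] [ 0.476 -0.118  0.15 ] [0.596 0.09  0.163]
tall_bottle 0.57 [334. 270.] 703 [ 0.375 -0.085  0.227] [ 0.348 -0.117  0.173] [ 0.399 -0.065  0.26 ]
small_bottle 0.64 [289. 110.] 312 [ 0.724 -0.006  0.206] [ 0.713 -0.024  0.151] [0.746 0.009 0.212]
screw_cap 0.74 [344. 115.] 361 [ 0.723 -0.14   0.155] [ 0.699 -0.16   0.15 ] [ 0.743 -0.117  0.169]
counting_spatula 0.86 [180. 105.] 710 [0.747 0.244 0.155] [0.73  0.142 0.151] [0.76  0.309 0.159]
tablet_strip 0.96 [196. 266.] 823 [0.379 0.201 0.155] [0.361 0.153 0.15 ] [0.398 0.249 0.161]
side [ 0.51469294 -0.52385816  0.74020159] 0.9959309895833334
tote 0.68 [276. 223.] 36025 [ 0.574 -0.014  0.149] [ 0.348 -0.187  0.019] [0.772 0.393 0.152]
card 0.89 [252. 232.] 4580 [ 0.537 -0.033  0.154] [ 0.48  -0.12   0.151] [0.597 0.088 0.161]
card 0.5 [159. 253.] 1602 [ 0.381 -0.108  0.216] [ 0.351 -0.121  0.15 ] [ 0.403 -0.075  0.258]
tall_bottle 0.69 [162. 249.] 1497 [ 0.381 -0.11   0.217] [ 0.354 -0.121  0.158] [ 0.403 -0.084  0.258]
small_bottle 0.92 [353. 208.] 548 [ 0.729 -0.018  0.189] [ 0.715 -0.027  0.153] [0.747 0.006 0.209]
screw_cap 0.87 [358. 272.] 555 [ 0.723 -0.135  0.154] [ 0.699 -0.16   0.151] [ 0.743 -0.116  0.167]
counting_spatula 0.7 [162. 250.] 1560 [ 0.38  -0.109  0.217] [ 0.352 -0.121  0.156] [ 0.403 -0.083  0.258]
tablet_strip 0.7 [178. 167.] 518 [0.382 0.197 0.153] [0.361 0.151 0.15 ] [0.403 0.248 0.159]
tablet_strip 0.61 [251. 234.] 4564 [ 0.537 -0.031  0.154] [ 0.478 -0.119  0.151] [0.595 0.088 0.161]
[0.26357761 0.53897045 0.22265399] [ 2.25438207e-01  9.74257468e-01 -3.07324550e-05  8.53822853e-06] 0.8
```

View pics/top0.png

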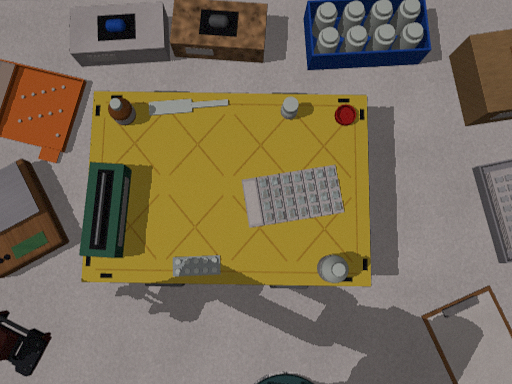

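View pics/side0.png

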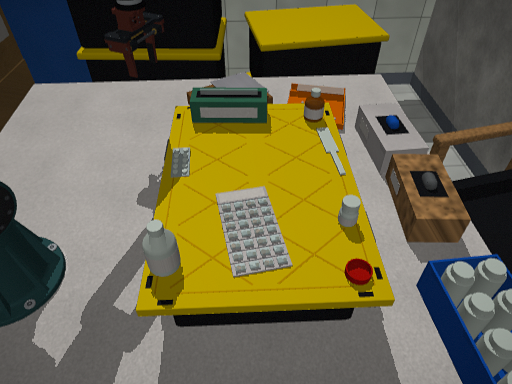

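The top view shows the card at about (292,198), with the bare panel at its left end (252,202), pointing right. The lid's right edge is near column 369. Both the tall bottle (334,268) and the cap (344,115) are clear of the card's path. Next I'll get the exact card pose and edge line.

```bash
cat >> h.py <<'E'
def edge_pts(c,n):
    """right-hand lid edge: yellow->other transition, world xy at z=.15"""
    hsv=cv2.cvtColor(c["image"],cv2.COLOR_BGR2HSV); P=cloud(c)
    y=(hsv[...,0]>15)&(hsv[...,0]<35)&(hsv[...,1]>120)&(hsv[...,2]>60)&(abs(P[...,2]-.15)<.006)&(P[...,1]<.0)&(P[...,1]>-.25)
    out=[]
    if n=="top":
        for r in range(y.shape[0]):
            k=np.flatnonzero(y[r]); 
            if len(k): out.append(ray(c,(k.max()+.5,r),.15)[:2])
    else:
        for q in range(y.shape[1]):
            k=np.flatnonzero(y[:,q]);
            if len(k): out.append(ray(c,(q,k.max()+.5),.15)[:2])
    return np.array(out)
def fit_edge(p):
    """y = a + b*(x-.56), robust"""
    p=p[(p[:,0]>.37)&(p[:,0]<.75)]; m=np.ones(len(p),bool)
    m=p[:,1]<np.median(p[:,1])+.01
    for _ in range(6):
        b,a=np.polyfit(p[m,0]-.56,p[m,1],1); r=p[:,1]-a-b*(p[:,0]-.56); m=abs(r)<.003
    return a,b,m.sum()
def card_rect(c,n):
    s=silhouettes(n,"card")
    m=s[0]["region"].astype(np.uint8); m=cv2.morphologyEx(m,cv2.MORPH_OPEN,np.ones((3,3)))
    cs=max(cv2.findContours(m,cv2.RETR_EXTERNAL,cv2.CHAIN_APPROX_NONE)[0],key=cv2.contourArea)[:,0]
    w=np.array([ray(c,q,.154)[:2] for q in cs])*1000
    box=cv2.boxPoints(cv2.minAreaRect(w.astype(np.float32)))/1000
    e=[box[1]-box[0],box[2]-box[1]]; L=max(e,key=np.linalg.norm); W=min(e,key=np.linalg.norm)
    if L[1]>0: L=-L
    ctr=box.mean(0); return ctr,L,np.linalg.norm(L),np.linalg.norm(W),s[0]["conf"]
def report():
    for n in("top","side"):
        c=capture(n); a,b,k=fit_edge(edge_pts(c,n)); ctr,L,l,w,cf=card_rect(c,n); u=L/l; v=np.array([-u[1],u[0]])
        e=a+b*(ctr[0]-.56)
        print(n,"edge y@.56 %.4f slope %.4f n%d"%(a,b,k),"ctr",ctr.round(4),"yaw(dir vs -y) %.4f"%np.arctan2(u[0],-u[1]),"LW %.4f %.4f cf %.2f"%(l,w,cf))
        for s in(1,-1):
            t=ctr+.082*u+s*.055*v; print("   tear d to edge mm %.1f"%(1000*(t[1]-a-b*(t[0]-.56))/np.hypot(1,b)))
    return
def quat(ang):  # tool x axis at world angle ang, pointing down
    return [np.cos(ang/2),np.sin(ang/2),0,0]
E
python3 - <<'E'
from h import *
report()
c=capture("side"); v=cv2.resize(c["image"][170:320,130:400],None,fx=2.9,fy=2.9,interpolation=cv2.INTER_CUBIC); cv2.imwrite("pics/s1.png",v)
E
```

```text
top edge y@.56 -0.1884 slope -0.0199 n165 ctr [ 0.5356 -0.0145] yaw(dir vs -y) 0.1554 LW 0.2154 0.1105 cf 0.58
   tear d to edge mm 102.2
   tear d to edge mm 83.0Traceback (most recent call last):
  File "<stdin>", line 2, in <module>
  File "h.py", line 43, in report
    c=capture(n); a,b,k=fit_edge(edge_pts(c,n)); ctr,L,l,w,cf=card_rect(c,n); u=L/l; v=np.array([-u[1],u[0]])
                                                              ~~~~~~~~~^^^^^
  File "h.py", line 34, in card_rect
    m=s[0]["region"].astype(np.uint8); m=cv2.morphologyEx(m,cv2.MORPH_OPEN,np.ones((3,3)))
      ~^^^
IndexError: list index out of range
```

```bash
sed -i 's/    s=silhouettes(n,"card")/    s=[]\n    while not s:\n        s=[q for q in silhouettes(n,"card") if 2500<q["region"].sum()<8000]\n        if not s: c.update(capture(n))/' h.py
python3 - <<'E'
from h import *
report(); report()
c=capture("side"); v=cv2.resize(c["image"][170:320,130:400],None,fx=2.9,fy=2.9,interpolation=cv2.INTER_CUBIC); cv2.imwrite("pics/s1.png",v)
E
```

```text
top edge y@.56 -0.1884 slope -0.0200 n164 ctr [ 0.5351 -0.0144] yaw(dir vs -y) 0.1558 LW 0.2166 0.1108 cf 0.76
   tear d to edge mm 102.4
   tear d to edge mm 83.1
side edge y@.56 -0.1901 slope -0.0199 n226 ctr [ 0.5371 -0.0134] yaw(dir vs -y) 0.1512 LW 0.2192 0.1139 cf 0.75
   tear d to edge mm 104.8
   tear d to edge mm 86.1
top edge y@.56 -0.1884 slope -0.0200 n164 ctr [ 0.5353 -0.0145] yaw(dir vs -y) 0.1561 LW 0.2174 0.1133 cf 0.66
   tear d to edge mm 102.2
   tear d to edge mm 82.9
side edge y@.56 -0.1902 slope -0.0194 n226 ctr [ 0.5356 -0.0144] yaw(dir vs -y) 0.1627 LW 0.2195 0.1119 cf 0.71
   tear d to edge mm 104.6
   tear d to edge mm 84.7
```

View pics/s1.png

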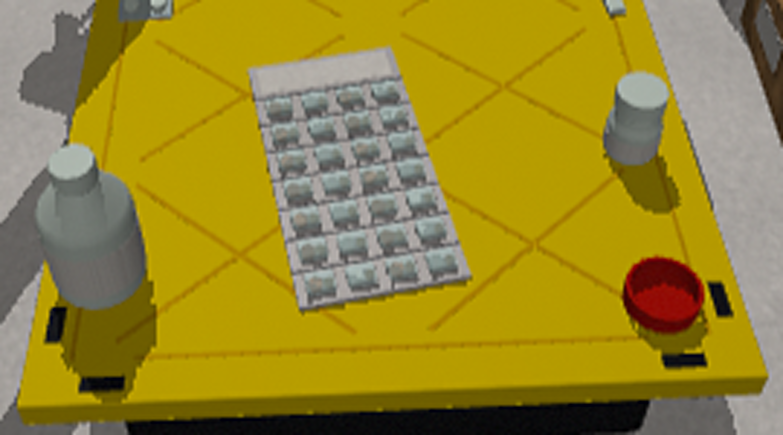

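The side view agrees: panel at the far end and nothing in the card's path. Now I'll place the open fingers behind the panel end and feel for the lid.

```bash
python3 - <<'E'
from h import *
psi=.156; u=np.array([np.sin(psi),-np.cos(psi)]); E0=np.array([.5353,-.0145])-.108*u
q=quat(np.pi/2+psi)
s=E0-.035*u; print(s)
p=current_position(); servo_line([p[0],p[1],.36],rate=.3)
move_ptp([*s,.30],q); move_gripper(.07)
servo_line([*s,.170],rate=.12)
print(servo_line([*s,.140],rate=.015,contact_N=2.5), current_position(), current_force())
z=current_position()[2]
servo_line([*s,z+.0015],rate=.02); print(current_position(),current_force(),current_finger_gap(),current_joint_pos(),current_clock())
c=capture("side"); cv2.imwrite("pics/s2.png",cv2.resize(c["image"][100:320,130:400],None,fx=2.6,fy=2.6))
E
```

```text
[0.51308237 0.1267635 ]
True [0.51305562 0.12677417 0.15034807] [0.26371051 0.2342431  4.37874505]
[0.51307112 0.12675843 0.15177316] [-0.79838813  0.31647694 -0.30462776] 0.07000702500621446 [ 1.11478760e-01  3.36207910e-01  1.74667239e+00 -1.96491044e-05
  1.06034476e+00 -4.45466308e-02] 7.075
```

View pics/s2.png

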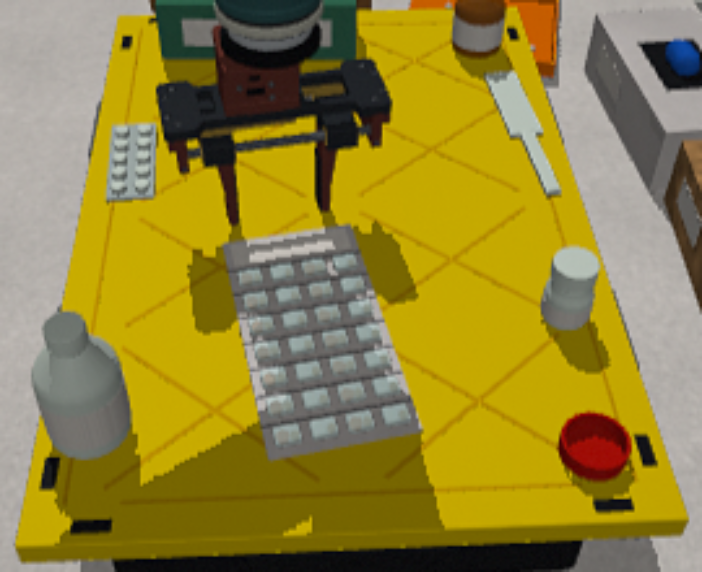

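The fingers stand squarely behind the panel, with tips about 1.4 mm above the lid. I'll push in one turning stroke, stopping about 14 mm short, then measure.

```bash
python3 - <<'E'
from h import *
z=.1515; psi=.156; u=np.array([np.sin(psi),-np.cos(psi)]); E0=np.array([.5353,-.0145])-.108*u
servo_line([*(E0-.011*u),z],rate=.05)
servo_line([.520,.0265,z],quat(np.pi/2-.02),rate=.05)
print(current_position(),current_force(),current_clock())
report()
c=capture("side"); cv2.imwrite("pics/s3.png",cv2.resize(c["image"][100:320,130:400],None,fx=2.6,fy=2.6))
E
```

```text
[0.51996844 0.02670864 0.15151015] [ 0.63561068 -0.56097766  0.00818086] 9.4417
top edge y@.56 -0.1884 slope -0.0202 n116 ctr [0.5068 0.4052] yaw(dir vs -y) 1.4991 LW 0.2123 0.0972 cf 0.65
   tear d to edge mm 643.1
   tear d to edge mm 533.2
side edge y@.56 -0.1902 slope -0.0193 n160 ctr [ 0.5217 -0.0951] yaw(dir vs -y) 0.0021 LW 0.2219 0.1149 cf 0.88
   tear d to edge mm 13.5
   tear d to edge mm 11.1
```

View pics/s3.png

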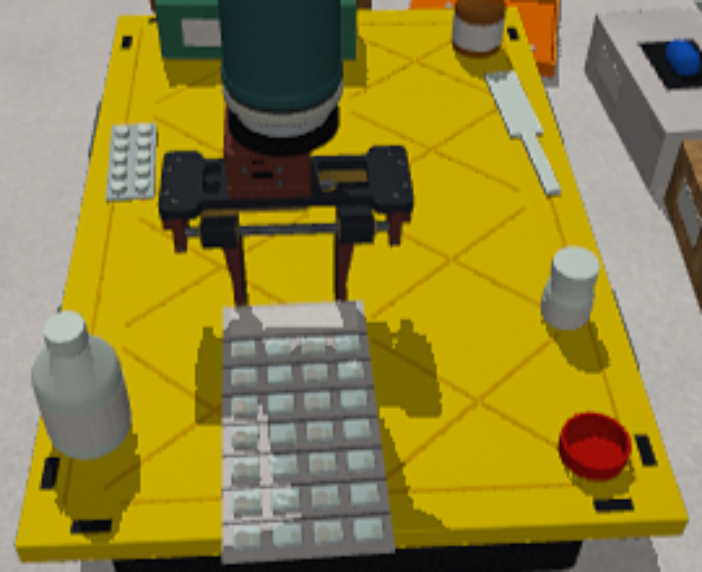

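It worked: the card is nearly square, with the end row just starting over the edge (bottom, about (305,545)). I'll advance 9 mm, back off for a clear view, and measure carefully.

```bash
python3 - <<'E'
from h import *
q=quat(np.pi/2-.02)
servo_line([.520,.0177,.1515],q,rate=.03)
print(current_position())
servo_line([.520,.06,.1515],rate=.15); servo_line([.520,.06,.28],rate=.3)
move_ptp([.45,.33,.36],q)
print(current_clock()); report(); report()
c=capture("top"); cv2.imwrite("pics/t4.png",cv2.resize(c["image"][140:260,240:400],None,fx=4.8,fy=4.8,interpolation=cv2.INTER_CUBIC))
c=capture("side"); cv2.imwrite("pics/s4.png",cv2.resize(c["image"][200:330,180:320],None,fx=4.5,fy=4.5,interpolation=cv2.INTER_CUBIC))
E
```

```text
[0.51999327 0.01739409 0.15148568]
12.2583
top edge y@.56 -0.1884 slope -0.0202 n116 ctr [ 0.519  -0.1052] yaw(dir vs -y) -0.0164 LW 0.2191 0.1100 cf 0.61
   tear d to edge mm 0.6
   tear d to edge mm 0.2
side edge y@.56 -0.1901 slope -0.0196 n160 ctr [ 0.5197 -0.1036] yaw(dir vs -y) -0.0180 LW 0.2186 0.1112 cf 0.92
   tear d to edge mm 3.8
   tear d to edge mm 3.6
top edge y@.56 -0.1884 slope -0.0202 n116 ctr [ 0.5195 -0.1063] yaw(dir vs -y) -0.0054 LW 0.2181 0.1132 cf 0.78
   tear d to edge mm 0.1
   tear d to edge mm -1.6
side edge y@.56 -0.1902 slope -0.0194 n160 ctr [ 0.52   -0.1039] yaw(dir vs -y) -0.0222 LW 0.2204 0.1120 cf 0.59
   tear d to edge mm 3.3
   tear d to edge mm 3.7
```

View pics/t4.png

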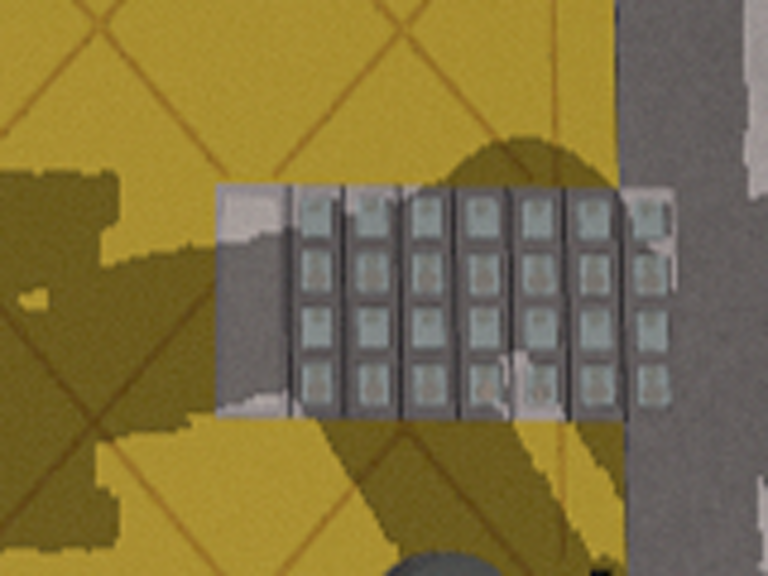

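View pics/s4.png

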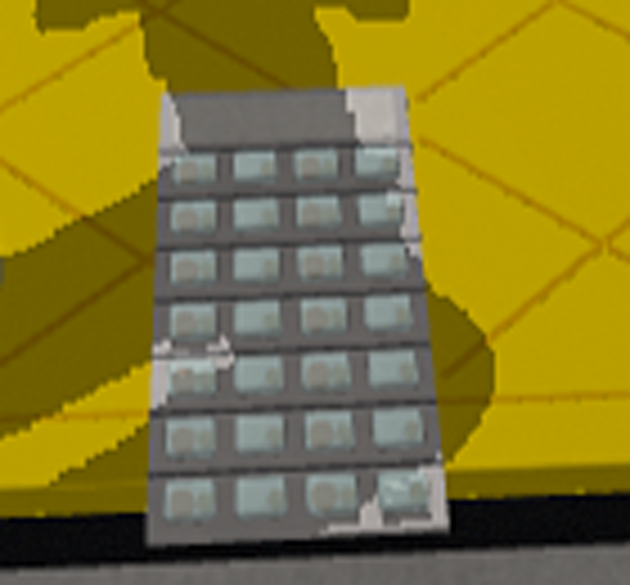

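In the top view the tear line (x ≈ 622–627) almost coincides with the lid edge (618–626), so the card is already close. I'll refine numerically with rectified profiles.

```bash
cat >> h.py <<'E'
def rect(c,z,x0=.44,x1=.62,y0=-.23,y1=-.14,s=.0005):
    K=np.array(c["intrinsics"]);R=np.array(c["R"]);t=np.array(c["t"])
    y,x=np.meshgrid(np.arange(y1,y0,-s),np.arange(x0,x1,s),indexing="ij")
    p=np.stack([x,y,np.full_like(x,z)],-1)@R.T+t; p=p/p[...,2:]
    m=(p@K.T).astype(np.float32)
    return cv2.remap(c["image"],m[...,0],m[...,1],cv2.INTER_CUBIC)
E
python3 - <<'E'
from h import *
ims=[]
for n in("top","side"):
    c=capture(n); A=rect(c,.15); B=rect(c,.154); ims+=[A,B]
    g=B.astype(float).sum(2); X=lambda x:int((x-.44)/.0005)
    # tear line: min of gray in gaps between pockets (centres assumed every ~26mm) near y=-.188
    for x in(.472,.494,.519,.545,.566):
        col=g[:,X(x)-3:X(x)+4].mean(1); k=np.arange(len(col)); yy=-.14-k*.0005
        w=(yy<-.178)&(yy>-.198); j=k[w][np.argmin(col[w])]; print(n,"tear x%.3f y%.4f contrast %.0f"%(x,yy[j],np.median(col[w])-col[j]))
    a=A.astype(float); 
    for x in(.445,.455,.585,.60,.61):
        col=a[:,X(x)-3:X(x)+4].mean(1); r=col[:,2]; b=col[:,2]-col[:,0]
        d=np.diff(cv2.GaussianBlur(b[:,None],(1,5),0)[:,0]); w=np.argsort(d)[:2]
        print(n,"edge x%.3f"%x,"yellow-drop y",[round(-.14-(i+.5)*.0005,4) for i in w],d[w].round(), "profile",b[80:120:2].round().astype(int))
cv2.imwrite("pics/r5.png",cv2.resize(np.vstack([np.hstack(ims[:2]),np.hstack(ims[2:])]),None,fx=1.1,fy=1.6))
E
```

```text
top tear x0.472 y-0.1865 contrast 109
top tear x0.494 y-0.1860 contrast 111
top tear x0.519 y-0.1865 contrast 135
top tear x0.545 y-0.1880 contrast 118
top tear x0.566 y-0.1870 contrast 135
top edge x0.445 yellow-drop y [np.float64(-0.1858), np.float64(-0.1863)] [-13. -12.] profile [79 81 82 82 81 64 38 13  4  3  3  6  7  6  6  7  7  7  6  6]
top edge x0.455 yellow-drop y [np.float64(-0.1863), np.float64(-0.1858)] [-16. -16.] profile [77 79 81 81 82 71 40  7 -7  1  5  6  7  6  6  6  7  7  7  6]
top edge x0.585 yellow-drop y [np.float64(-0.1893), np.float64(-0.1888)] [-19. -19.] profile [122 120 120 121 122 125 121 111  93  55  17  -7  -4   5   6   7   7   7
   7   7]
top edge x0.600 yellow-drop y [np.float64(-0.1893), np.float64(-0.1888)] [-16. -16.] profile [119 120 120 121 121 122 125 114  93  63  31   7  -4   2   6   5   5   6
   7   8]
top edge x0.610 yellow-drop y [np.float64(-0.1888), np.float64(-0.1893)] [-18. -17.] profile [120 120 120 120 120 120 126 122  94  57  23   8   0   1   6   7   7   6
   6   6]
side tear x0.472 y-0.1835 contrast 217
side tear x0.494 y-0.1840 contras
[... 306 characters left out ...]
ge x0.455 yellow-drop y [np.float64(-0.1958), np.float64(-0.1962)] [-29. -26.] profile [110 111 114 119 121 118 113 112 112 112 112 111 112 114 114 100  40  -9
 -11  -2]
side edge x0.585 yellow-drop y [np.float64(-0.1988), np.float64(-0.1992)] [-34. -30.] profile [184 185 187 188 188 180 161 136 118 108 110 112 111 111 111 116 121 128
 113  42]
side edge x0.600 yellow-drop y [np.float64(-0.1988), np.float64(-0.1982)] [-18. -17.] profile [184 185 185 187 187 184 171 147 123 113 109 110 111 112 113 114 112 104
  75  39]
side edge x0.610 yellow-drop y [np.float64(-0.1988), np.float64(-0.1992)] [-23. -21.] profile [184 184 185 186 187 182 174 152 127 110 111 110 111 111 112 114 112 112
  90  42]
```

View pics/r5.png

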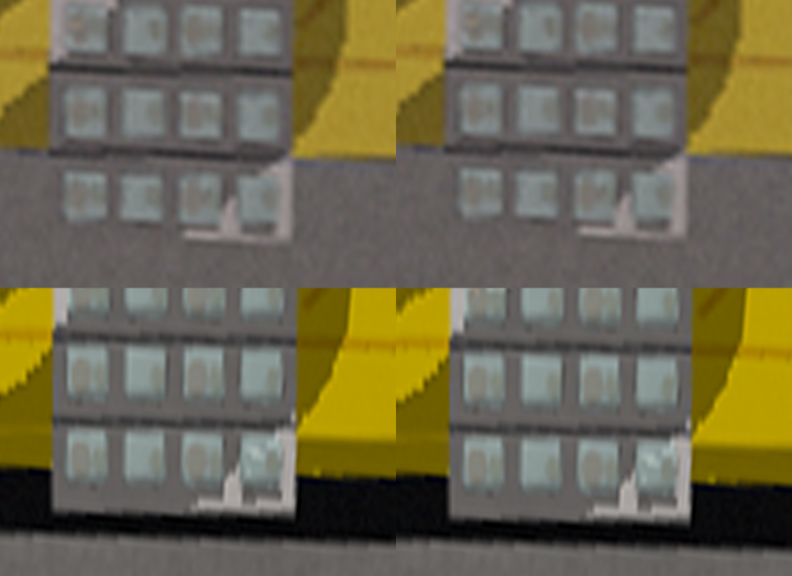

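Both cameras agree: the tear line is about 1 mm short of the edge and parallel to it (top −0.1868 against −0.1875, side −0.1842 against −0.1853). That is well inside the 6 mm tolerance. Now I'll press on the panel.

```bash
python3 - <<'E'
from h import *
q=quat(np.pi/2-.02); x,y=.520,-.0125
move_gripper(0.0)
move_ptp([x,y,.26],q); servo_line([x,y,.170],rate=.1)
f0=current_force()[2]
print(servo_line([x,y,.148],rate=.012,contact_N=4),current_position(),current_force())
z=current_position()[2]
for i in range(12):
    sleep(.2); f=current_force()[2]-f0
    print(round(z,4),round(f,2))
    if f>8: break
    z-=.0004; servo_line([x,y,z],rate=.01)
sleep(.5); print(current_position(),current_force(),f0,current_clock())
for n in("top","side"):
    c=capture(n); B=rect(c,.154); g=B.astype(float).sum(2); X=lambda x:int((x-.44)/.0005)
    for xx in(.472,.494,.519,.545,.566):
        col=g[:,X(xx)-3:X(xx)+4].mean(1); yy=-.14-np.arange(len(col))*.0005; w=(yy<-.178)&(yy>-.198)
        print(n,"tear y%.4f"%yy[w][np.argmin(col[w])])
cv2.imwrite("pics/s6.png",cv2.resize(c["image"][100:330,120:400],None,fx=2.5,fy=2.5))
E
```

```text
True [ 0.51999128 -0.01247586  0.15437415] [-0.99816716  0.04453756  4.1738274 ]
0.1544 5.54
0.154 6.3
0.1536 9.59
[ 0.52001851 -0.01250181  0.15432645] [-3.48441113  0.13539123  9.04838944] -0.07625071972785177 19.2083
top tear y-0.1835
top tear y-0.1845
top tear y-0.1860
top tear y-0.1790
top tear y-0.1860
side tear y-0.1835
side tear y-0.1840
side tear y-0.1845
side tear y-0.1845
side tear y-0.1850
```

View pics/s6.png

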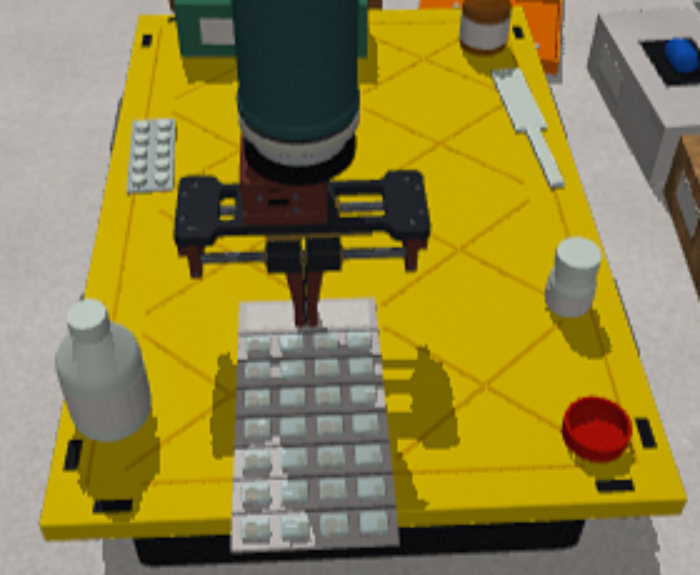

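The fingertip presses on the panel near (305,320) with about 9 N. The end row hangs past the edge and the tear line hasn't moved in the side view, so I'll hand in.

```bash
python3 -c "
from bench import *
print(current_force(),close_job())"
```

```text
the job is handed in; nothing more can be done
[-1.66717474 -0.77386372  9.58786784] None
```

I handed the job in with the card's first tear line about 1 mm short of the lid edge and parallel to it, only the end row hanging out, and a fingertip holding the panel down with about 9 N. I saw nothing else on the lid move; the hand-in returned no verdict.

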